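Lock the sample loader's carriage with its transit pin

ROBOT

A 6-joint arm with a two-finger parallel gripper is mounted at the origin on the work surface. World frame = base frame: x ahead of the robot, y to its left, z up, the work surface at z = 0. Lengths are in mm, angles in rad, forces in N, time in s.
With the tool pointing down it reaches from about 325 to 925 mm from the base axis. Payload 3.1 kg.
Tool frame: the origin (TCP) lies at the centre of the arm's flange, where the gripper is bolted on; the fingertips stand 173 mm ahead of it and the grasp point (between the pads) lies 155 mm ahead of it; y points along the fingers, z is the direction in which the jaws open and shut, and the axes are right-handed (so a half turn about y gives the same grasp; the last joint's range is limited). The gripper opens to 85 mm and grips with 20 to 120 N. Pads are 22 mm wide; open, the fingers measure 114 mm over their backs; the gripper's body (76 mm by 85 mm) begins 54 mm behind the grasp point. The pads swing forward as they close: fully open they stand 13 mm farther back than shut.
Start: joints at [-1.356, 0.217, 1.613, -0, 1.311, -0.112], TCP at [200.655, -591.928, 404.7] pointing down, gripper open.
Joint ranges: [-2.75, 2.75], [-0.78, 2.1], [0.31, 2.55], [-1.13, 4.27], [0.13, 2.63], [-2.58, 2.58]. Speed limits (rad/s): [2.79, 2.79, 3.14, 3.14, 3.14, 3.14].

INTERFACE

Orientations are given as a 3x3 rotation matrix whose columns are the frame's x, y, z axes.
In Python, from rig import manip, capture, camera_info, spot_in gives the robot as it stands.
- The arm moves only by the tool servo_tool, never from a script. Its argument "moves" is one flat list of numbers, 5 for each row, row after row: the shift along the tool's x, y, z in mm, then the turn about the tool's y in degrees, then the closure, from -1 (fully open) to 1 (shut). A call has 1 to 12 rows; each row shifts and turns the commanded pose from where the row before left it, along the tool's axes as they then stand; what a row does not reach is not made up. A row lasts 1/8 s, in which the tool goes at most 62.5 mm and 10.7 degrees, less where a joint would pass 70% of its speed; a pose out of reach is approached as far as the arm can. A call is refused whole if a number of a shift passes 62.5 or a number of a turn 10.7, either way. A call with a gripper value outside its range is refused whole. The fingers move at their own pace and stop on an object; "squeeze" is the grip in N (left out, the last holds). Time passes only in rows, so rows that do not move let the fingers close. It gives the time, the measured TCP pose, the force and the opening at its end, in the units of the state.
- manip.get_obs(): the state, without advancing time (a new reading comes with each control period).
- capture(name): name is "side" or "top" or "wrist"; returns (picture, depth): 480x640x3 uint8, blue, green, red; 480x640 float32, mm along the optical axis (not along the pixel's ray), 0 where there is no reading.
- camera_info(name): a dict with "K" (3x3 intrinsics, pixels), "world_to_cam" (4x4, takes a point from world to camera coordinates); the wrist camera has in their place "mount" (4x4, takes a point from camera to tool coordinates, whose origin is the TCP and whose axes are the tool frame's). Camera axes: x right, y up, looking along -z (the intrinsics and any distortion apply to the point x, -y, -z); pixel columns grow to the right and rows downward; lengths in mm; the calibration is good to about 2 mm. A picture is of the moment at which its call begins: read the wrist's pose just before it. camera_info takes no time and is no camera call.
- manip.job_done(): hands the job in, once; it reports no verdict.
Trained networks look in the newest picture that a camera, given by its name, has taken for a name from the list of things; names that differ only in an ending like _2 or _b are one class to them, and where a whole thing is asked for, a point or a joint stands for the part that bears it (a point fixed in the world has none). Each returns a list of dicts, best first, with "confidence" (0 to 1); they miss things now and then, are a little off and sometimes report something else, mostly with a low value. They report only what shows in the picture. A call takes as long as a camera call. They do not tell look-alikes from the thing itself.
- spot_in(camera, name): "box" ([left, top, right, bottom] in pixels, round what is visible of it).
The state is a dict: "time_s": time; "joint_pos": joint angles; "qd": joint speeds; "joint_efforts": joint torques, N m; "ee_pos": TCP position; "eef_rot": TCP orientation; "contact_force": force on the tool from outside, world axes, zero at the start; "wrist_torque": the same for the moment, N m; "width": opening from 0.0 (shut) to 1.0 (fully open).
Only numpy, scipy, OpenCV 4.12 (cv2) and the standard library are available. Lean on these libraries where they do the work, as an engineer would, in place of code of your own. Each camera call takes 0.05 s, during which the arm holds its last target. There are 200 camera calls.

TASK

Lock the analyser's sample loader for transport: slide the tube carriage along until the hole in its tongue lines up with the holes in the fixed clevis, then push the transit pin along its channel and through all three holes until its head is fully home. Finally swing the keeper bar across behind the pin's head as far as it goes, and let go, leaving the other things on the bench where they are.

Things in the scene. Friction and masses are not known exactly. Their poses are not given: they have to be found in the camera images.
- loader: Fixed grey-painted bed plate, 12 mm thick, of the sample loader. Origin at bench height below the centre of the clevis; +x: the way the pin is driven; +y: the way the carriage is slid; z up. Coordinates below are in this frame, in mm. The plate covers x -75 to 80, y -285 to 60, plus a wing x -180 to -75, y -32 to 85.
- clevis_hole (a point): Centre of the clevis, at x 0, y 0, z 45: two fixed upright aluminium cheeks, each 10 mm thick (x -17 to -7 and 7 to 17), 50 mm wide in y, top at z 66, each with a 17 mm hole along x at y 0, z 45. Axes as the loader's.
- channel_end (a point): Point on the pin's line at the channel's -x end: x -77, y 0, z 45. The grey channel, open on top, runs x -77 to -17 up to the clevis: 16 mm wide inside, 44 outside, floor z 38, sides up to z 52. Before it a flat head rest (x -172 to -77, y -22 to 22, top z 32) carries the pin's head. Axes as the loader's.
- carriage (a joint): Slide of the tube carriage along the loader's +y, in m, 0 to 0.13. At 0.110 the tongue's hole is in line with the clevis holes; there is no stop there: the slide goes 20 mm farther, and can be pushed back. It stays where it is left; pushing takes about 2 N.
- carriage_hole (a point): Centre of the 17 mm hole (along x) in the carriage's tongue, an upright plate 10 mm thick in x, 36 mm high, on the carriage's +y end; it passes between the cheeks and ends 17 mm beyond the hole. Lined up: x 0, y 0, z 45. The carriage's block (x -60 to 60, 110 mm in y, top z 34) starts 50 mm before the hole; eight capped tubes, top z 100, stand on its +x half. Axes as the loader's.
- push_tab (a point): Centre of the top edge of the grey upright tab on the carriage, for pushing it either way: 30 mm in x, 12 mm in y, z 34 to 84. Its centre is 45 mm to -x and 105 mm to -y of the tongue's hole. The tubes begin 32 mm to +x of its face. Axes as the loader's.
- pin: Loose steel pin, 0.15 kg, lying level in the channel, axis at z 45. Origin on its axis at the head's underside; +x to the nose. Shank 14 mm thick, 110 long, the last 13 tapering to 7 mm; head: disc 26 mm across, 10 thick, at -x of the origin. Home: origin at x -77, the head touching the channel's end. Starts 44 to 64 mm short of that. The taper draws the carriage in if up to 3 mm out.
- pin_nose (a point): Tip of the pin's nose, 110 mm along +x from its origin; when the pin is home it is at x 33 mm, standing out 16 mm beyond the second cheek.
- keeper (a joint): Vertical hinge of the keeper bar, rad, 0 to 2.094, growing counter-clockwise from above. From the pivot the bar points along (cos a, sin a) in the loader's frame, a = 2.618 + joint value: swung out beside the head rest at the start (0 to 0.45); across the head rest, along -y, at 2.094, its stop. Stays where left; its end takes about 0.5 N to push. Closes only if the pin is home.
- keeper_pivot (a point): Pivot of the keeper, at x -98, y 48, z 46, on a 20 mm round post. Axes as the loader's.
- keeper_end (a point): Middle of the free end of the keeper, a dark steel bar 14 mm wide, z 38 to 54, 69 mm from pivot to end. Its x axis runs along the bar from the pivot to the end. Closed, the bar covers x -105 to -91, 4 mm behind the head of the homed pin.
- reagent: Amber jar, 60 mm in diameter, 110 mm high, origin under its centre; to be left alone.
- tipbox: Pipette tip box, 87 x 122 x 67 mm, origin under its centre; to be left alone.
- mouse: Grey computer mouse, 100 x 58 x 30 mm, origin under its centre; to be left alone.
Things that resemble listed ones, but are neither listed nor needed, are in the scene too. Several things have the shape of the pin; the one meant has the colours described above.

How it is judged:
By the outcome, as a careful person would: the job done as asked, in the order asked, and still so for the second after the job is handed in, with the robot touching nothing.
It also fails if it takes over 58 s, if anything falls off the work surface, if the arm or the gripper's body presses on something with over 40 N, if the wrist force passes 120 N, or if a joint passes its speed limit or range.

## Working session

There is one attempt and no reset: what is moved stays moved. The work goes in short steps, Python scripts to look and compute and a tool call to move; the robot and the scene stay as the last step left them, time stands still between calls to the robot, and variables do not carry over. Pictures are saved under pics/ and viewed, about 8 in all and at most 12, crops included, and the job is handed in when it is done.

Besides the shell and the picture viewer there is one more tool, called after "Emit:" as name(argument=value, ...), one argument or row to a line, values as JSON. servo_tool: Moves the arm, as the interface text tells. Its arguments: {"type":"object","properties":{"moves":{"type":"array","items":{"type":"number"}},"squeeze":{"type":"number"}},"required":["moves"]}

```bash
ls; mkdir -p pics
python3 - <<'E'
from rig import manip,capture,camera_info,spot_in
import cv2,numpy as np
np.set_printoptions(precision=3,suppress=True)
for c in ("top","side"):
    im,d=capture(c); cv2.imwrite(f"pics/{c}0.png",im)
    i=camera_info(c); print(c,i)
    for n in ("loader","carriage","push_tab","pin","keeper","reagent","tipbox","mouse"):
        print(n,[(np.round(r["box"]).tolist(),round(r["confidence"],2)) for r in spot_in(c,n)][:5])
print(camera_info("wrist")); print(manip.get_obs())
E
```

```text
pics
top {'K': array([[616.807,   0.   , 315.512],
       [  0.   , 616.807, 240.964],
       [  0.   ,   0.   ,   1.   ]]), 'world_to_cam': array([[    0.083,    -0.997,     0.   ,    -8.097],
       [    0.975,     0.081,     0.208,  -542.952],
       [   -0.208,    -0.017,     0.978, -1229.361],
       [    0.   ,     0.   ,     0.   ,     1.   ]])}
loader [([195.0, 169.0, 389.0, 286.0], 0.95)]
carriage [([271.0, 185.0, 355.0, 253.0], 0.82)]
push_tab [([270.0, 184.0, 357.0, 250.0], 0.85)]
pin [([173.0, 320.0, 228.0, 354.0], 0.98), ([146.0, 149.0, 196.0, 170.0], 0.83), ([279.0, 290.0, 313.0, 342.0], 0.81), ([234.0, 220.0, 251.0, 268.0], 0.75)]
keeper [([195.0, 235.0, 224.0, 267.0], 0.56)]
reagent [([485.0, 299.0, 530.0, 333.0], 0.95), ([200.0, 169.0, 389.0, 290.0], 0.3)]
tipbox [([484.0, 215.0, 552.0, 276.0], 0.91)]
mouse [([114.0, 214.0, 154.0, 264.0], 0.82)]
side {'K': array([[443.244,   0.   , 319.786],
       [  0.   , 443.244, 240.432],
       [  0.   ,   0.   ,   1.   ]]), 'world_to_cam': array([[    0.996,    -0.092,    -0.005,  -521.161],
       [    0.065,     0.658,     0
[... 806 characters left out ...]
 array([[  0.   ,  -0.946,  -0.325, -83.281],
       [ -0.001,   0.325,  -0.946,  30.011],
       [  1.   ,   0.   ,  -0.001,   0.57 ],
       [  0.   ,   0.   ,   0.   ,   1.   ]])}
{'time_s': 0.9, 'joint_pos': array([-1.356,  0.217,  1.613, -0.   ,  1.311, -0.112]), 'qd': array([-0.   ,  0.   ,  0.001,  0.   , -0.002, -0.001]), 'joint_efforts': array([ -0.001, -39.688, -30.426,  -0.   ,   0.001,  -0.   ]), 'ee_pos': array([ 200.645, -591.934,  404.725]), 'eef_rot': array([[-0.947, -0.   ,  0.321],
       [-0.321, -0.   , -0.947],
       [ 0.   , -1.   ,  0.   ]]), 'contact_force': array([ 0.325, -0.173,  0.313]), 'wrist_torque': array([ 0.006, -0.053, -0.015]), 'width': 0.9980475614425193}
```

Run:
```python
import cv2
im=cv2.imread("pics/top0.png"); cv2.imwrite("pics/top0c.png",cv2.resize(im[140:360,120:400],None,fx=2.72,fy=2.72,interpolation=2))
```

```text
(no output)
```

View pics/top0c.png

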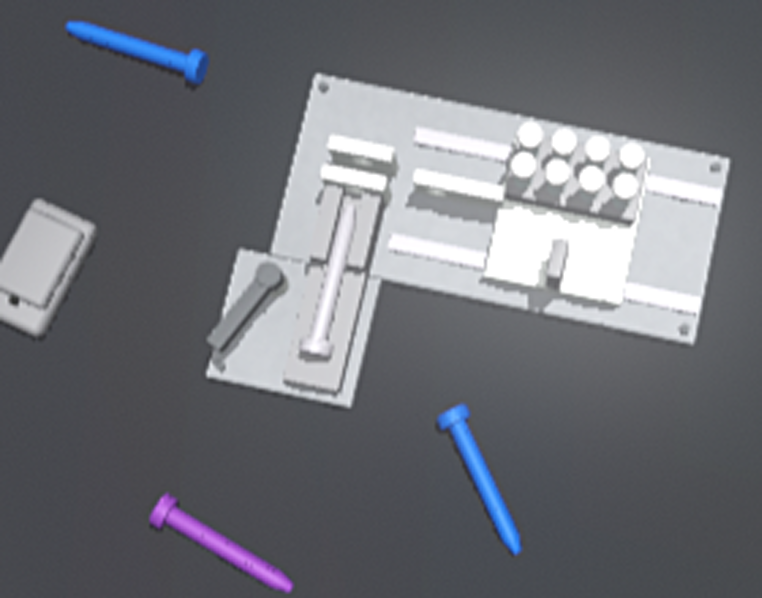

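View pics/side0.png

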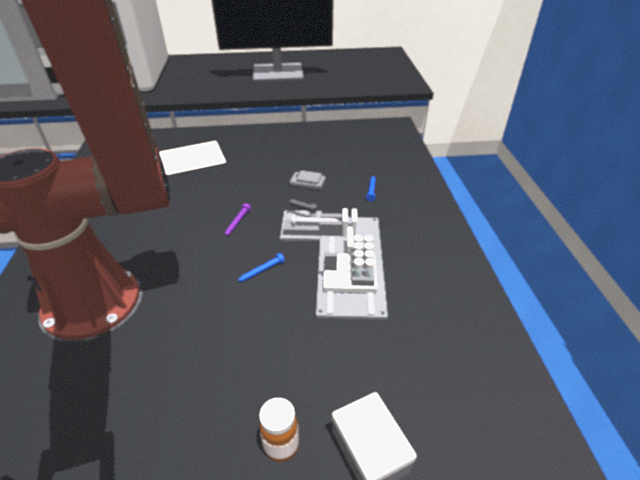

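```bash
cat > h.py <<'E'
import numpy as np,cv2
from scipy.optimize import least_squares
from rig import camera_info
np.set_printoptions(precision=2,suppress=True)
def W2C(c,obs=None):
    i=camera_info(c)
    if c!="wrist": return i["K"],i["world_to_cam"]
    T=np.eye(4);T[:3,:3]=obs["eef_rot"];T[:3,3]=obs["ee_pos"]
    return i["K"],np.linalg.inv(T@i["mount"])
def proj(P,K,M):
    q=np.atleast_2d(P)@M[:3,:3].T+M[:3,3]; q=q*[1,-1,-1]
    p=q@K.T; return p[:,:2]/p[:,2:]
def l2w(L,t): # t=x,y,th
    L=np.atleast_2d(np.array(L,float)); c,s=np.cos(t[2]),np.sin(t[2])
    return np.c_[L[:,:2]@np.array([[c,s],[-s,c]])+t[:2],L[:,2]]
def fit(L,px,K,M,t0):
    f=lambda t:(proj(l2w(L,t),K,M)-px).ravel()
    return least_squares(f,t0,x_scale=[1,1,.01])
def ray_z(px,z,K,M):
    R=M[:3,:3];o=-R.T@M[:3,3]
    d=np.linalg.inv(K)@[px[0],px[1],1]; d=R.T@(d*[1,-1,-1])
    return o+d*(z-o[2])/d[2]
E
python3 - <<'E'
from h import *
L=[[80,60,12],[80,-285,12],[-75,-285,12],[-180,-32,12],[-180,85,12],[-75,85,12]]
px=np.array([[317,73],[730,157],[692,343],[352,405],[207,375],[235,250]])/2.72+[120,140]
K,M=W2C("top"); best=None
for th in (-.5,0,.5):
    r=fit(L,px,K,M,[650,0,th]); print(r.x,r.cost)
t=r.x; print(r.fun)
print("pin head",ray_z([318/2.72+120,345/2.72+140],58,K,M))
for n,p in dict(clev=[0,0,45],tabjoint0=[-45,-215,84],headstart=[-131,0,45],pivot=[-98,48,46]).items(): print(n,l2w(p,t),proj(l2w(p,t),K,M),(proj(l2w(p,t),K,M)-[120,140])*2.72)
print("tab",ray_z([559/2.72+120,242/2.72+140],84,K,M))
def w2l(P): c,s=np.cos(t[2]),np.sin(t[2]); d=np.array(P[:2])-t[:2]; return d@np.array([[c,-s],[s,c]])
print("tab in l",w2l(ray_z([559/2.72+120,242/2.72+140],84,K,M)),"head",w2l(ray_z([318/2.72+120,345/2.72+140],55,K,M)), "keeper end",w2l(ray_z([216/2.72+120,338/2.72+140],54,K,M)))
E
```

```text
[617.34 179.26  -0.13] 2.219158798325209
[617.34 179.26  -0.13] 2.219158798325214
[617.34 179.26  -0.13] 2.2191587983251777
[-1.06 -0.07  0.08  0.16  0.78 -0.03 -0.45  0.48 -0.53  0.19  1.15 -0.78]
pin head [473.6  194.37  58.  ]
clev [[617.34 179.26  45.  ]] [[252.1  202.22]] [[359.3  169.24]]
tabjoint0 [[545.73 -28.4   84.  ]] [[347.63 238.94]] [[619.15 269.12]]
headstart [[487.38 195.69  45.  ]] [[237.78 261.35]] [[320.37 330.07]]
pivot [[526.14 239.17  46.  ]] [[219.19 241.49]] [[269.8  276.05]]
tab [562.81  18.29  84.  ]
tab in l [ -33.91 -166.54] head [-144.09   -2.55] keeper end [-154.83   74.97]
```

Emit:
servo_tool(
  moves=[0, 0, 0, 8.7, -1, 0, 0, 0, 8.7, -1, 0, 0, 0, 8.7, -1, -19.2, 0, -51.3, 0, -1, -19.2, 0, -51.3, 0, -1, -19.2, 0, -51.3, 0, -1, -19.2, 0, -51.3, 0, -1, -19.2, 0, -51.3, 0, -1, -19.2, 0, -51.3, 0, -1, -19.2, 0, -51.3, 0, -1, -19.2, 0, -51.3, 0, -1, -19.2, 0, -51.3, 0, -1],
)

```text
time_s: 2.4
ee_pos: [431.8, -154.6, 405.2]
eef_rot: [[-0.992, 0.001, -0.129], [0.129, -0.001, -0.992], [-0.001, -1.0, 0.001]]
contact_force: [-0.5, -0.5, 1.1]
width: 1.001
```

Emit:
servo_tool(
  moves=[-19.2, 0, -51.3, 0, -1, -19.2, 0, -51.3, 0, -1, -19.2, 0, -51.3, 0, -1, -19.2, 0, -51.3, 0, -1, -19.2, 0, -51.3, 0, -1, 0, 0, 0, 0, -1, 0, 0, 0, 0, -1],
)

```text
time_s: 3.28
ee_pos: [559.2, 85.8, 404.5]
eef_rot: [[-0.992, -0.001, -0.128], [0.128, -0.001, -0.992], [0.001, -1.0, 0.001]]
contact_force: [0.2, 0.1, 0.1]
width: 1.001
```

Run:
```python
from h import *
from rig import manip,capture
import pickle
o=manip.get_obs(); im,d=capture("wrist"); cv2.imwrite("pics/w1.png",im)
pickle.dump((o,d),open("w1.pkl","wb")); print(o["time_s"],o["ee_pos"],o["eef_rot"],o["joint_pos"])
K,M=W2C("wrist",o);t=[617.34,179.26,-.13]
print(proj(l2w([[80,60,12],[-75,-285,12],[-180,-32,12],[-180,85,12],[0,0,66],[-98,48,54]],t),K,M))
```

```text
3.275 [559.23  85.81 404.45] [[-0.99 -0.   -0.13]
 [ 0.13 -0.   -0.99]
 [ 0.   -1.    0.  ]] [ 0.03  0.09  1.76 -0.    1.29  1.73]
[[133.13  60.07]
 [500.93 230.72]
 [254.72 322.  ]
 [147.72 321.91]
 [192.46 161.22]
 [155.62 267.78]]
```

View pics/w1.png

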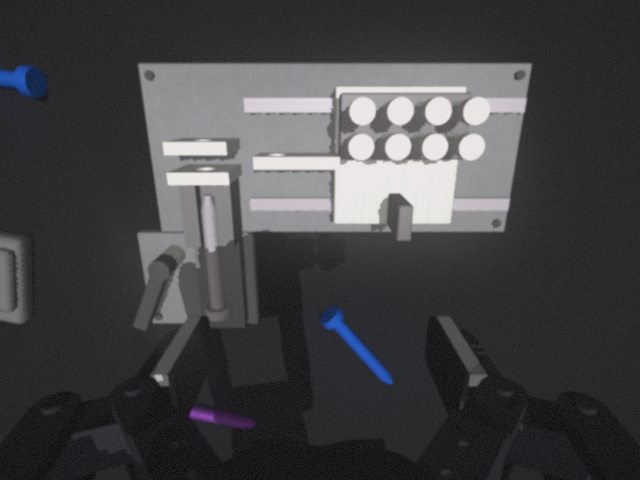

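Run:
```python
from h import *
import pickle
o,d=pickle.load(open("w1.pkl","rb")); K,M=W2C("wrist",o)
g=cv2.imread("pics/w1.png",0)
px=np.array([[138,64],[531,64],[507,233],[138,233],[143,323]],np.float32)
q=cv2.cornerSubPix(g,px.reshape(-1,1,2).copy(),(5,5),(-1,-1),(3,40,.01)).reshape(-1,2); print(q)
L=[[80,60,12],[80,-285,12],[-75,-285,12],[-75,85,12],[-180,85,12]]
n=4
r=fit(L[:n],q[:n],K,M,[617,179,-.13]); t=r.x; print(t,r.fun)
def w2l(P): c,s=np.cos(t[2]),np.sin(t[2]); d=np.array(P[:2])-t[:2]; return d@np.array([[c,-s],[s,c]])
for nm,p,z in [("cheek1 top l",(163,142),66),("cheek1 top r",(228,154),66),("tab face top l",(397,208),84),("tab top",(412,207),84),("tongue top-end",(253,156),63),("tongue tl",(253,168),63),("pivot",(170,258),54),("bar end",(142,327),54),("head",(216,314),50)]:
    print(nm,w2l(ray_z(p,z,K,M)),"depth",d[p[1],p[0]])
sc=cv2.resize(cv2.imread("pics/w1.png")[130:340,120:430],None,fx=2.58,fy=2.58,interpolation=2)
pts=[[0,0,66],[-98,48,54],[-17,25,66],[-17,-25,66],[17,25,66],[-77,8,52],[-172,22,32],[-172,-22,32],[-180,-32,12]]
for p in proj(l2w(pts,t),K,M): cv2.circle(sc,tuple(int(v) for v in (p-[120,130])*2.58),3,(0,0,255),1)
cv2.imwrite("pics/w1c.png",sc); print("err TCP l",w2l(o["ee_pos"]))
```

```text
[[137.67  63.1 ]
 [531.41  63.19]
 [503.23 231.09]
 [136.87 232.48]
 [143.   323.  ]]
[614.7  176.5   -0.13] [-0.84  0.07  0.74 -0.45  0.76  0.94 -0.64  0.12]
cheek1 top l [17.28 24.73] depth 298.19028
cheek1 top r [  7.92 -25.94] depth 306.48212
tab face top l [ -32.12 -160.15] depth 302.83374
tab top [ -31.33 -171.93] depth 297.96967
tongue top-end [  6.   -45.33] depth 354.36972
tongue tl [ -3.62 -44.77] depth 359.185
pivot [-85.96  36.93] depth 354.01764
bar end [-157.9   73.4] depth 366.25098
head [-146.03    1.47] depth 357.03745
err TCP l [-43.54 -96.98]
```

View pics/w1c.png

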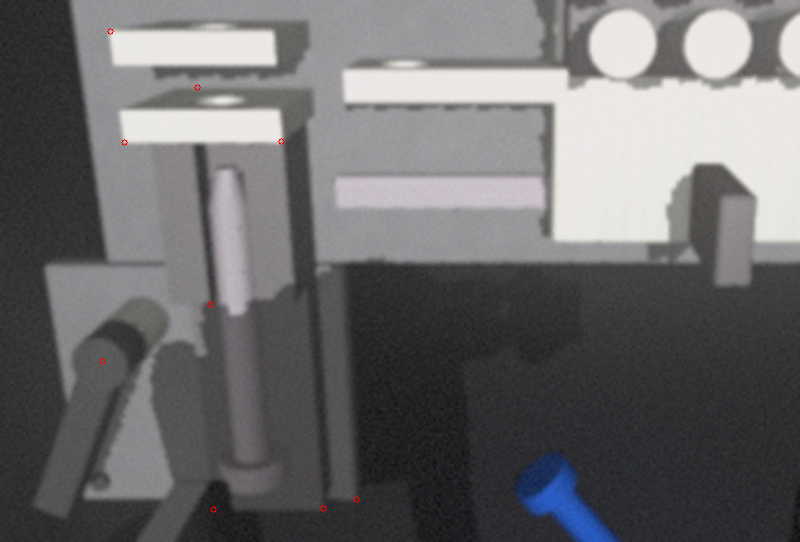

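Run:
```python
from h import *
import pickle
o,d=pickle.load(open("w1.pkl","rb")); K,M=W2C("wrist",o)
t=[614.7,176.5,-.13]
L=[[-60,110,12],[-75,85,12]]
q=np.array([[718,195],[753,195],[750,285],[715,285],[344,70],[344,103]])/2.58+[120,130]
def w2l(P): c,s=np.cos(t[2]),np.sin(t[2]); d=np.array(P[:2])-t[:2]; return d@np.array([[c,-s],[s,c]])
w=[w2l(ray_z(p,84,K,M)) for p in q[:4]]; print(np.array(w),np.mean(w,0)); print([w2l(ray_z(p,63,K,M)) for p in q[4:]])
```

```text
[[ -29.67 -161.13]
 [ -29.66 -171.82]
 [ -58.68 -173.27]
 [ -58.7  -162.24]] [ -44.18 -167.12]
[array([  5.24, -45.53]), array([ -5.04, -44.97])]
```

Emit:
servo_tool(
  moves=[1, 0, 35, 0, -1, 0, 0, 35, 0, -1, 0, 50, 0, 0, -1, 0, 50, 0, 0, -1, 0, 45, 0, 0, -1, 0, 36, 0, 0, -1, 0, 0, 0, 0, 0, 0, 0, 0, 0, 0.4, 0, 0, 0, 0, 1, 0, 0, 0, 0, 1, 0, 0, 0, 0, 1],
  squeeze=25,
)

```text
time_s: 4.7
ee_pos: [550.4, 16.5, 225.7]
eef_rot: [[-0.992, 0.003, -0.128], [0.128, -0.0, -0.992], [-0.003, -1.0, -0.0]]
contact_force: [-1.2, -1.2, 5.4]
width: 0.138
```

Emit:
servo_tool(
  moves=[0, 0, -4, 0, 1, 0, 0, -8, 0, 1, 0, 0, -10, 0, 1, 0, 0, -10, 0, 1, 0, 0, -10, 0, 1, 0, 0, -10, 0, 1, 0, 0, -6, 0, 1, 0, 0, -4, 0, 1, 0, 0, 0, 0, 1, 0, 0, 0, 0, 1],
)

```text
time_s: 5.95
ee_pos: [558.4, 78.3, 225.6]
eef_rot: [[-0.992, 0.003, -0.128], [0.128, 0.0, -0.992], [-0.003, -1.0, -0.001]]
contact_force: [-1.4, 1.4, 6.7]
width: 0.139
```

Run:
```python
from h import *
from rig import manip,capture
import pickle
o=manip.get_obs(); im,d=capture("wrist"); cv2.imwrite("pics/w2.png",im); pickle.dump((o,d),open("w2.pkl","wb"))
K,M=W2C("wrist",o); t=[614.7,176.5,-.13]
print(o["time_s"],o["ee_pos"],o["contact_force"])
sc=im.copy()
for p in proj(l2w([[7,25,66],[7,-25,66],[-7,25,66],[-7,-25,66],[-17,-25,66],[-17,25,66],[5,17,63],[-5,17,63]],t),K,M): print(p); cv2.circle(sc,tuple(int(v) for v in p),2,(0,0,255),1)
cv2.imwrite("pics/w2m.png",sc)
```

```text
5.95 [558.39  78.34 225.65] [-1.36  1.42  6.68]
[-49.66 212.52]
[ 91.7  212.73]
[-37.72 249.7 ]
[ 99.03 249.89]
[103.98 274.99]
[-29.66 274.8 ]
[-18.27 215.84]
[-10.6 241.9]
```

View pics/w2m.png

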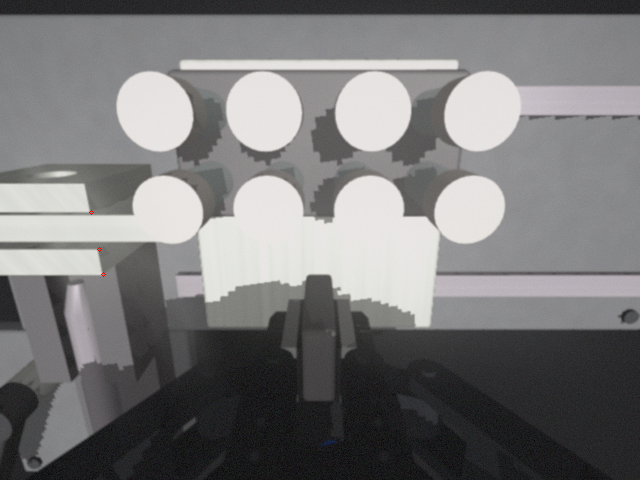

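Emit:
servo_tool(
  moves=[0, 0, 0, 0, 0.5, 0, 0, 0, 0, 0, 0, 0, 0, 0, -0.5, 0, 0, 0, 0, -1, 0, -40, 0, 0, -1, 0, -60, 0, 0, -1, 0, -60, 0, 0, -1, 10, -20, -40, 0, 0, 10, 0, -40, 0, 1, 0, 0, 0, 0, 1, 0, 0, 0, 0, 1],
)

```text
time_s: 7.38
ee_pos: [547.7, 159.7, 403.1]
eef_rot: [[-0.992, -0.001, -0.128], [0.128, -0.001, -0.992], [0.001, -1.0, 0.001]]
contact_force: [-0.3, -0.3, 0.5]
width: 0.146
```

Run:
```python
from h import *
from rig import manip,capture
import pickle
o=manip.get_obs(); im,d=capture("wrist"); cv2.imwrite("pics/w3.png",im); pickle.dump((o,d),open("w3.pkl","wb"))
K,M=W2C("wrist",o); t=[614.7,176.5,-.13]
print(o["time_s"],o["ee_pos"],o["contact_force"])
pts=[[17,25,66],[-17,-25,66],[17,-25,66],[-17,25,66],[-5,17,63],[5,17,63],[-77,8,52],[-98,48,54],[-30,-111,84],[-60,-99,84],[-60,-111,84],[-30,-99,84]]
P=proj(l2w(pts,t),K,M);print(P)
x0,y0=np.maximum(0,(P.min(0)-30).astype(int));sc=im[y0:y0+280,x0:x0+375]
sc=cv2.resize(sc,None,fx=2.13,fy=2.13,interpolation=2)
for p in P: cv2.circle(sc,tuple(int(v) for v in (p-[x0,y0])*2.13),3,(0,0,255),1)
cv2.imwrite("pics/w3c.png",sc);print(x0,y0)
```

```text
7.375 [547.67 159.67 403.13] [-0.29 -0.27  0.46]
[[251.55 114.39]
 [316.47 159.35]
 [316.47 114.51]
 [253.93 159.26]
 [263.76 143.52]
 [263.18 130.45]
 [279.28 226.2 ]
 [235.32 249.18]
 [428.61 179.57]
 [409.81 217.38]
 [424.95 217.39]
 [412.96 179.55]]
205 84
```

View pics/w3c.png

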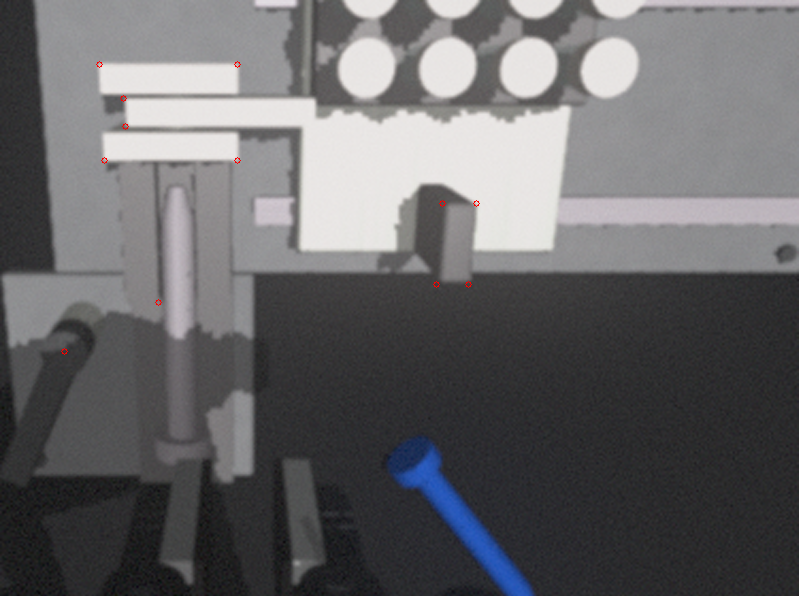

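Emit:
servo_tool(
  moves=[38, 0, -9, 0, 1, 38, 0, -8, 0, 1, 38, 0, -8, 0, 1, 0, 50, 0, 0, 1, 0, 50, 0, 0, 1, 0, 45, 0, 0, 1, 0, 30, 0, 0, 1, 0, 15, 0, 0, 1, 0, 0, 0, 0, 1, 0, 0, 0, 0, 1],
)

```text
time_s: 8.68
ee_pos: [439.0, 199.4, 215.0]
eef_rot: [[-0.992, 0.003, -0.129], [0.129, 0.001, -0.992], [-0.002, -1.0, -0.001]]
contact_force: [-0.8, 0.4, -0.2]
width: 0.0
```

```bash
cat >> h.py <<'E'
T=[614.7,176.5,-.13]
def w2l(P,t=T):
    c,s=np.cos(t[2]),np.sin(t[2]); d=np.array(P[:2])-t[:2]; return d@np.array([[c,-s],[s,c]])
E
python3 - <<'E'
from h import *
from rig import manip,capture
import pickle
o=manip.get_obs(); im,d=capture("wrist"); cv2.imwrite("pics/w4.png",im)
print(o["time_s"],o["ee_pos"],w2l(o["ee_pos"]),o["contact_force"],o["width"],o["joint_pos"])
o3,d3=pickle.load(open("w3.pkl","rb"));K,M=W2C("wrist",o3)
print("nose",w2l(ray_z((287.6,171.3),46,K,M)), "keeper end", w2l(ray_z((205+15/2.13,84+485/2.13),54,K,M)))
K,M=W2C("top");im,d=capture("top");cv2.imwrite("pics/t4.png",im)
E
```

```text
8.675 [439.03 199.37 215.02] [-177.16   -0.09] [-0.77  0.43 -0.16] 0.00031896389765016163 [ 0.28  0.17  2.07 -0.    0.89  1.98]
nose [-29.51  -0.1 ] keeper end [-161.53   74.63]
```

View pics/w4.png

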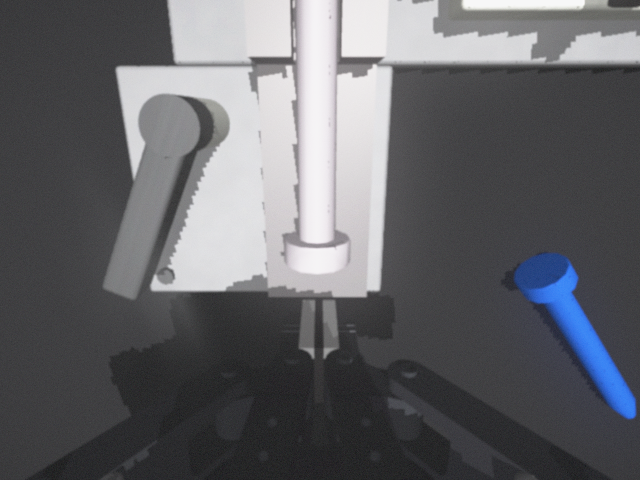

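Emit:
servo_tool(
  moves=[-6, 2, 0, 0, 1, -6, 0, 0, 0, 1, -4, 0, 0, 0, 1, -4, 0, 0, 0, 1, -5, 0, 0, 0, 1, -5, 0, 0, 0, 1, -5, 0, 0, 0, 1, -5, 0, 0, 0, 1, -5, 0, 0, 0, 1, -5, 0, 0, 0, 1, 0, 0, 0, 0, 1],
)

```text
time_s: 10.15
ee_pos: [488.3, 192.9, 212.0]
eef_rot: [[-0.992, 0.001, -0.129], [0.129, 0.0, -0.992], [-0.001, -1.0, -0.0]]
contact_force: [0.1, 0.1, -0.3]
width: 0.001
```

Emit:
servo_tool(
  moves=[-3, 0, 0, 0, 1, -4, 0, 0, 0, 1, -4, 0, 0, 0, 1, -4, 0, 0, 0, 1, -4, 0, 0, 0, 1, 0, 0, 0, 0, 1],
)

```text
time_s: 10.9
ee_pos: [507.1, 190.4, 211.8]
eef_rot: [[-0.992, 0.001, -0.128], [0.128, 0.0, -0.992], [-0.001, -1.0, -0.0]]
contact_force: [-0.7, 0.7, -0.2]
width: -0.0
```

Run:
```python
from h import *
from rig import manip,capture
o=manip.get_obs(); im,d=capture("wrist"); cv2.imwrite("pics/w5.png",im)
print(o["time_s"],o["ee_pos"],w2l(o["ee_pos"]),o["contact_force"])
K,M=W2C("wrist",o)
pts=[[-77,8,52],[-77,-8,52],[-77,22,52],[-77,-22,52],[-17,25,66],[-17,-25,66]];P=proj(l2w(pts,T),K,M);print(P)
for p in P: cv2.circle(im,tuple(int(v) for v in p),2,(0,0,255),1)
cv2.imwrite("pics/w5m.png",im)
```

```text
10.9 [507.07 190.42 211.81] [-108.52   -0.15] [-0.72  0.67 -0.15]
[[294.46 261.13]
 [337.7  261.16]
 [256.61 261.1 ]
 [375.53 261.19]
 [227.45  82.82]
 [403.75  83.02]]
```

View pics/w5m.png

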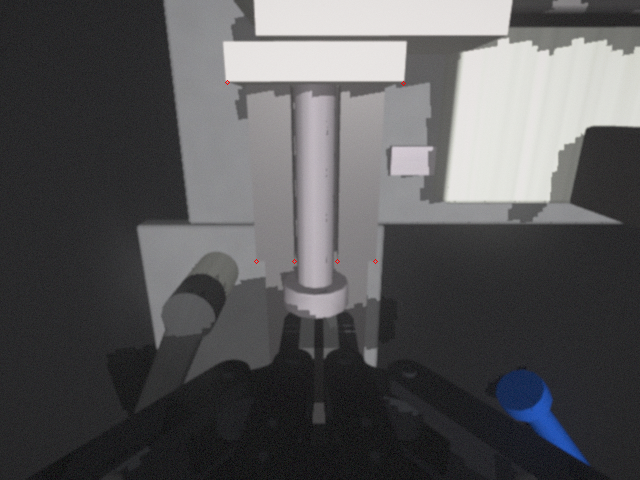

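Emit:
servo_tool(
  moves=[-3, 0, 0, 0, 1, -3, 0, 0, 0, 1, -2, 0, 0, 0, 1, 0, 0, 0, 0, 1],
)

```text
time_s: 11.45
ee_pos: [514.7, 189.4, 211.7]
eef_rot: [[-0.992, 0.001, -0.128], [0.128, 0.0, -0.992], [-0.001, -1.0, -0.0]]
contact_force: [0.2, 0.5, -0.9]
width: -0.006
```

Emit:
servo_tool(
  moves=[-1, 0, 0, 0, 1, -1, 0, 0, 0, 1, 0, 0, 0, 0, 1],
)

```text
time_s: 11.82
ee_pos: [516.4, 189.2, 211.7]
eef_rot: [[-0.992, 0.0, -0.128], [0.128, -0.0, -0.992], [-0.0, -1.0, -0.0]]
contact_force: [-0.5, 1.1, 0.1]
width: 0.002
```

Emit:
servo_tool(
  moves=[-1, 0, 0, 0, 1, 0, 0, 0, 0, 1],
)

```text
time_s: 12.08
ee_pos: [517.4, 189.1, 211.7]
eef_rot: [[-0.992, 0.0, -0.128], [0.128, 0.0, -0.992], [-0.0, -1.0, -0.0]]
contact_force: [-1.2, -0.3, 0.7]
width: -0.003
```

No contact rise yet; continue in 1 mm steps.

Emit:
servo_tool(
  moves=[-1, 0, 0, 0, 1, 0, 0, 0, 0, 1],
)

```text
time_s: 12.32
ee_pos: [518.3, 189.0, 211.7]
eef_rot: [[-0.992, -0.0, -0.128], [0.128, -0.0, -0.992], [0.0, -1.0, 0.0]]
contact_force: [-1.8, 0.3, 1.3]
width: 0.002
```

Emit:
servo_tool(
  moves=[-1, 0, 0, 0, 1, 0, 0, 0, 0, 1],
)

```text
time_s: 12.58
ee_pos: [518.7, 188.9, 211.7]
eef_rot: [[-0.992, -0.003, -0.128], [0.128, 0.0, -0.992], [0.003, -1.0, 0.0]]
contact_force: [-4.8, 0.9, 4.1]
width: -0.002
```

Emit:
servo_tool(
  moves=[-1, 0, 0, 0, 1, 0, 0, 0, 0, 1],
)

```text
time_s: 12.82
ee_pos: [519.1, 188.9, 211.6]
eef_rot: [[-0.992, -0.005, -0.129], [0.129, -0.0, -0.992], [0.005, -1.0, 0.001]]
contact_force: [-5.6, 0.7, 5.2]
width: 0.003
```

Run:
```python
from h import *
from rig import manip,capture
o=manip.get_obs(); im,d=capture("wrist")
print(o["time_s"],o["ee_pos"],w2l(o["ee_pos"]),o["contact_force"])
K,M=W2C("wrist",o)
P=proj(l2w([[-77,8,52],[-77,-22,52],[-77,22,52]],T),K,M);print(P)
cv2.imwrite("pics/w6.png",cv2.resize(im[140:360,180:460],None,fx=2.5,fy=2.5,interpolation=2))
```

```text
12.825 [519.08 188.91 211.58] [-96.43  -0.09] [-5.65  0.74  5.22]
[[294.73 288.63]
 [373.96 288.65]
 [257.74 288.62]]
```

View pics/w6.png

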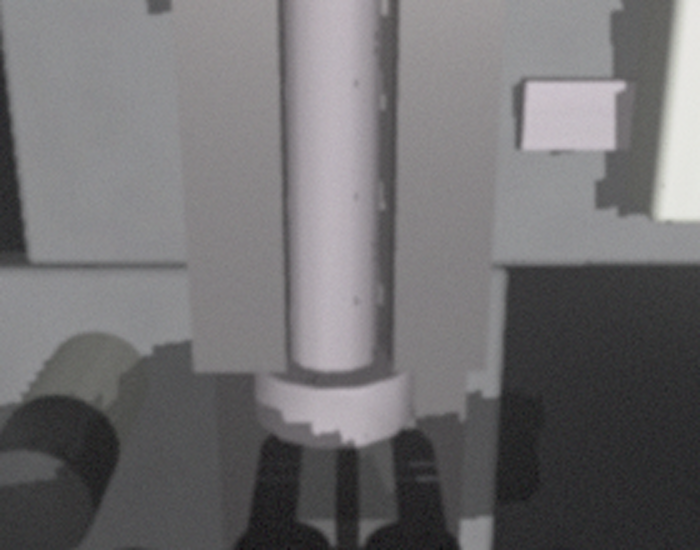

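Emit:
servo_tool(
  moves=[-1, 0, 0, 0, 1, -1, 0, 0, 0, 1, 0, 0, 0, 0, 1],
)

```text
time_s: 13.25
ee_pos: [519.8, 188.9, 211.4]
eef_rot: [[-0.992, -0.01, -0.129], [0.129, 0.0, -0.992], [0.01, -1.0, 0.001]]
contact_force: [-11.2, 1.5, 9.9]
width: -0.0
```

Run:
```python
from h import *
from rig import manip
import pickle
o,d=pickle.load(open("w1.pkl","rb"));K,M=W2C("wrist",o)
print("mouse right edge",w2l(ray_z((32,240),15,K,M)),w2l(ray_z((32,322),15,K,M)))
pos=w2l(manip.get_obs()["ee_pos"]);print(pos)
a=np.deg2rad(np.r_[152:272:10])
u=np.c_[np.cos(a),np.sin(a)];n=np.c_[np.sin(a),-np.cos(a)]
h=7+11*abs(n[:,0])+14.5*abs(n[:,1])
c=np.array([-98,48])+48*u+h[:,None]*n
print(np.c_[np.rad2deg(a),c])
```

```text
mouse right edge [-82.25 188.98] [-176.18  211.93]
[-95.68  -0.01]
[[ 152.   -128.66   92.58]
 [ 162.   -136.18   85.84]
 [ 172.   -142.35   77.35]
 [ 182.   -146.73   68.19]
 [ 192.   -149.83   60.98]
 [ 202.   -151.71   52.8 ]
 [ 212.   -152.02   43.87]
 [ 222.   -150.49   34.56]
 [ 232.   -146.93   25.32]
 [ 242.   -141.3    16.66]
 [ 252.   -133.7     9.13]
 [ 262.   -124.4     3.24]]
```

Emit:
servo_tool(
  moves=[5, 0, 0, 0, 1, 15, 0, 0, 0, 1, 20, 0, 0, 0, 1, 0, -40, 0, 0, 1, 0, -30, 0, 0, 1, 0, 0, -50, 0, 1, 0, 0, -60, 0, 1, 0, 0, 0, 0, 1, 0, 0, 0, 0, 1],
)

```text
time_s: 14.38
ee_pos: [496.2, 302.5, 281.3]
eef_rot: [[-0.992, -0.0, -0.127], [0.127, -0.001, -0.992], [0.0, -1.0, 0.001]]
contact_force: [0.4, -0.5, -0.2]
width: -0.002
```

Run:
```python
from h import *
from rig import manip,capture
o=manip.get_obs(); im,d=capture("wrist")
print(o["time_s"],o["ee_pos"],w2l(o["ee_pos"]),o["contact_force"],o["joint_pos"])
K,M=W2C("wrist",o)
for deg in (150,155,160,165):
    a=np.deg2rad(deg); u=np.array([np.cos(a),np.sin(a)]);n=np.array([np.sin(a),-np.cos(a)])
    P=np.array([[*(np.array([-98,48])+69*u+s*n),54] for s in(-7,7)]); print(deg,proj(l2w(P,T),K,M).round().tolist())
P=proj(l2w([[-98,48,54],[-77,-22,52]],T),K,M);print(P)
for p in P: cv2.circle(im,tuple(int(v) for v in p),2,(0,0,255),1)
cv2.imwrite("pics/w7.png",im)
```

```text
14.375 [496.18 302.5  281.28] [-133.86  109.57] [ 0.36 -0.49 -0.16] [ 0.43  0.26  1.81 -0.    1.07  2.13]
150 [[373.0, 311.0], [353.0, 300.0]]
155 [[382.0, 314.0], [361.0, 305.0]]
160 [[392.0, 317.0], [370.0, 310.0]]
165 [[401.0, 319.0], [379.0, 313.0]]
[[431.61 206.13]
 [568.38 166.23]]
```

View pics/w7.png

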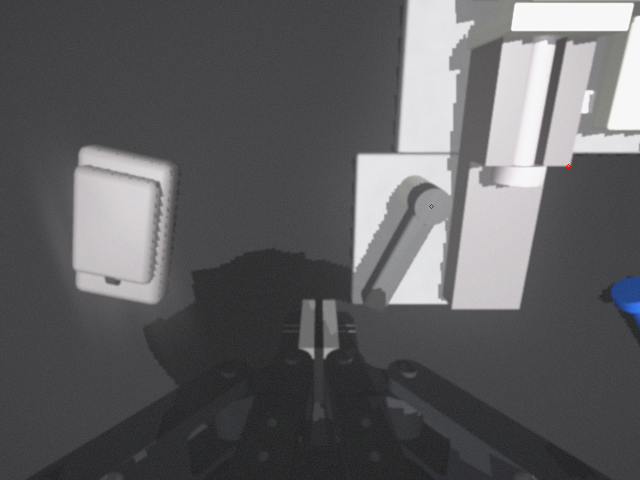

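Emit:
servo_tool(
  moves=[0, 40, 0, 0, 1, 0, 28, 0, 0, 1, -1, 0, 8, 0, 1, -1, 0, 9, 0, 1, 2, 0, 3.5, 0, 1, 2, 0, 3.5, 0, 1, 3.2, 0, 4.4, 0, 1, 3.2, 0, 4.4, 0, 1, 2.2, 0, 4.6, 0, 1, 2.2, 0, 4.6, 0, 1, 0, 0, 0, 0, 1],
)

```text
time_s: 15.8
ee_pos: [478.2, 262.3, 213.4]
eef_rot: [[-0.992, -0.001, -0.129], [0.129, -0.001, -0.992], [0.001, -1.0, 0.001]]
contact_force: [-0.4, -0.1, 0.5]
width: 0.003
```

Emit:
servo_tool(
  moves=[1.5, 0, 3.6, 0, 1, 1.5, 0, 3.6, 0, 1, 1, 0, 4.1, 0, 1, 1, 0, 4.1, 0, 1, 0, 0, 4.5, 0, 1, 0, 0, 4.5, 0, 1, -0.7, 0, 4.6, 0, 1, -0.7, 0, 4.6, 0, 1, -1.8, 0, 4.7, 0, 1, -1.8, 0, 4.7, 0, 1, 0, 0, 0, 0, 1],
)

```text
time_s: 17.18
ee_pos: [473.2, 219.6, 213.7]
eef_rot: [[-0.992, -0.0, -0.129], [0.129, -0.0, -0.992], [0.0, -1.0, 0.0]]
contact_force: [1.2, -0.2, -0.3]
width: 0.0
```

Run:
```python
from h import *
from rig import manip,capture
o=manip.get_obs(); im,d=capture("wrist")
print(o["time_s"],o["ee_pos"],w2l(o["ee_pos"]),o["contact_force"])
cv2.imwrite("pics/w8.png",im)
```

```text
17.175 [473.25 219.56 213.67] [-145.84   24.36] [ 1.16 -0.21 -0.31]
```

View pics/w8.png

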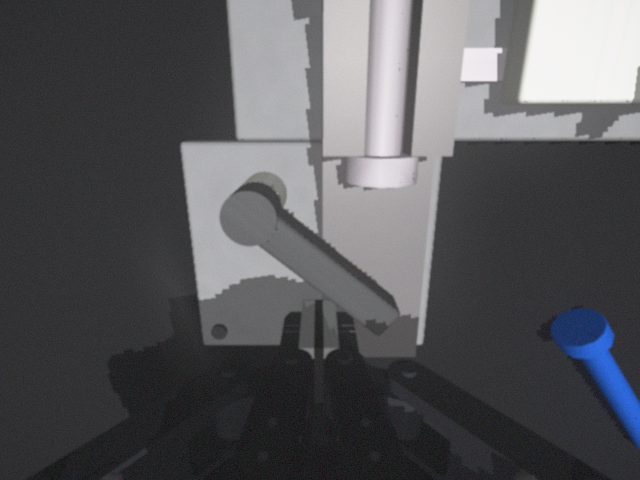

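Emit:
servo_tool(
  moves=[-2.2, 0, 3.9, 0, 1, -2.2, 0, 3.9, 0, 1, -3.8, 0, 3.8, 0, 1, -3.8, 0, 3.8, 0, 1, -4.6, 0, 3, 0, 1, -4.6, 0, 3, 0, 1, -3, 0, 1.5, 0, 1, -3, 0, 1.5, 0, 1, 0, 0, 0, 0, 1],
)

```text
time_s: 18.35
ee_pos: [497.3, 192.1, 213.8]
eef_rot: [[-0.992, 0.0, -0.128], [0.128, -0.0, -0.992], [-0.0, -1.0, 0.0]]
contact_force: [-0.2, 0.6, -0.2]
width: -0.004
```

Emit:
servo_tool(
  moves=[-1, 0, 0, 0, 1, -1, 0, 0, 0, 1, 0, 0, 0, 0, 1],
)

```text
time_s: 18.73
ee_pos: [498.9, 192.1, 213.6]
eef_rot: [[-0.992, -0.0, -0.128], [0.128, -0.0, -0.992], [0.0, -1.0, 0.0]]
contact_force: [-0.0, -0.4, 0.8]
width: -0.0
```

Emit:
servo_tool(
  moves=[-1, 0, 0, 0, 1, -1, 0, 0, 0, 1, 0, 0, 0, 0, 1],
)

```text
time_s: 19.1
ee_pos: [500.7, 191.8, 213.6]
eef_rot: [[-0.992, -0.001, -0.128], [0.128, -0.0, -0.992], [0.001, -1.0, 0.0]]
contact_force: [-2.3, 0.2, 1.7]
width: -0.001
```

Emit:
servo_tool(
  moves=[-1, 0, 0, 0, 1, -1, 0, 0, 0, 1, 0, 0, 0, 0, 1],
)

```text
time_s: 19.48
ee_pos: [501.5, 191.7, 213.5]
eef_rot: [[-0.992, -0.006, -0.129], [0.129, -0.0, -0.992], [0.006, -1.0, 0.001]]
contact_force: [-8.2, 0.0, 5.7]
width: 0.002
```

Emit:
servo_tool(
  moves=[-1, 0, 0, 0, 1, 0, 0, 0, 0, 1],
)

```text
time_s: 19.73
ee_pos: [502.0, 191.7, 213.4]
eef_rot: [[-0.992, -0.008, -0.129], [0.129, -0.0, -0.992], [0.008, -1.0, 0.001]]
contact_force: [-9.2, 0.9, 8.6]
width: -0.002
```

Emit:
servo_tool(
  moves=[4, 0, 0, 0, 1, 15, 0, 0, 0, 1, 20, 0, 0, 0, 1, 0, -40, 0, 0, 1, 0, -60, 0, 0, 1, 0, -60, 0, 0, 1, -50, 0, 0, 0, 1, -40, 0, 0, 0, 1, 0, 0, 0, 0, 1, 0, 0, 0, 0, 1],
)

```text
time_s: 20.98
ee_pos: [553.7, 184.9, 373.0]
eef_rot: [[-0.992, -0.002, -0.128], [0.128, -0.0, -0.992], [0.002, -1.0, 0.0]]
contact_force: [0.5, -0.9, -0.2]
width: 0.002
```

Run:
```python
from h import *
from rig import manip,capture
o=manip.get_obs(); im,d=capture("wrist")
print(o["time_s"],o["ee_pos"],w2l(o["ee_pos"]),o["contact_force"])
K,M=W2C("wrist",o)
P=proj(l2w([[-105,-21,54],[-91,-21,54],[-77,-22,52],[-77,22,52],[33,0,45],[-5,17,63],[5,17,63],[-17,25,66],[17,-25,66]],T),K,M);print(P)
x0,y0=200,90;sc=cv2.resize(im[y0:y0+240,x0:x0+300],None,fx=2.5,fy=2.5,interpolation=2)
for p in P: cv2.circle(sc,tuple(int(v) for v in (p-[x0,y0])*2.5),3,(0,0,255),1)
cv2.imwrite("pics/w9.png",sc)
```

```text
20.975 [553.67 184.93 372.99] [-61.6    0.44] [ 0.5  -0.92 -0.23]
[[342.91 272.4 ]
 [343.29 256.72]
 [344.76 239.78]
 [290.65 239.74]
 [317.78  95.15]
 [294.24 150.42]
 [293.97 136.09]
 [283.31 167.73]
 [353.62 118.59]]
```

View pics/w9.png

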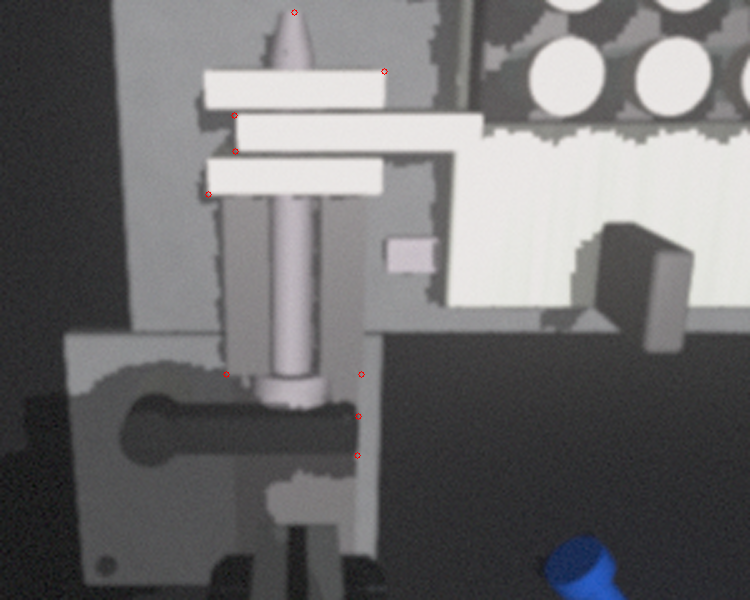

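```bash
python3 -c "
from rig import manip
print(manip.job_done())"
```

```text
the job is handed in; nothing more can be done
None
```

I locked the loader and handed the job in at about 21 s of the 58 s allowed; no verdict came back.

- **Carriage:** I gripped it by its tab and slid it 62 mm. The tongue's end then lay within about 1 mm of its lined-up position.
- **Pin:** I pushed the steel pin home with the closed fingers. At the stop the force rose to about 11 N with the fingertips no longer advancing.
- **Keeper:** I swung it across to its stop, where about 9 N gave no further motion, then backed the arm off and raised it clear.

The last wrist picture showed the nose standing out beyond the second cheek at its predicted spot. The head was at the channel's end, and the keeper lay straight across behind it. The wrist force was back near zero.

One mark disagreed slightly: the keeper's edge nearest the head appeared about 5 px (about 5 mm) nearer the head than predicted. I took that to be the bar's side face seen at an angle, because its other edge matched its mark.

I did not go near the jar, tip box, mouse or look-alike pins, but I took no final picture covering all of them.

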